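# Cushion the backstop and hold the propagator hatch just below balance

## Task

Slip the orange buffer ring over the steel pin behind the propagator until it sits fully down on its shoulder, and let go of it. Then take the hatch by its red handle, raise it past its balance point (the red mark on the gauge) and ease it back to just below, into the green band, and finish still holding it there: do not let go, let the spring throw it open, or let it drop. Leave everything else on the table where it is.

Things in the scene. Friction and masses are not known exactly. Their poses are not given: they have to be found in the camera images.
- propagator: Wooden seed propagator, a box 240 x 220 mm and 110 mm tall, fixed to the table; origin at the centre of its underside. Its x axis runs along the hinge line, -y is the front (handle side), +y the back (hinge and post), z up. A white gauge stands at its +x end, 130 to 145 mm from the middle, up to 285 mm above the table, with a green band and a red mark read against the hatch's side edge.
- hatch (a joint): Hatch angle in rad: 0 shut (level), 1.8 fully open. Timber frame with clear pane, 250 mm along the hinge, 225 mm hinge to front, 14 mm thick, 0.85 kg. Spring and weight balance at 0.80 (red mark): below it the hatch falls shut, above it the spring drives it open. Lifting it at the handle takes about 1 N when shut, less further up; almost no friction. Green band: 0.57 to 0.74.
- handle_mid (a point): Middle of the red handle bar on the hatch: a round bar 12 mm thick and 120 mm long, parallel to the hinge line, 45 mm out from the hatch's front edge (39 mm clear gap), held by an arm at each end. 270 mm from the hinge line; 120 mm above the table when shut. Moves with the hatch.
- hinge_mid (a point): Middle of the hinge line, on the hinge axis, 113 mm above the table. The handle bar circles about it at radius 270 mm; the hatch's underside lies on it, the bar's middle 7 mm above that plane. The axes are those of the propagator.
- post_seat (a point): On the backstop post behind the hinge: centre of the upper face of the steel shoulder (32 mm across, 150 mm above the table) on which the ring must sit. From it the steel pin, 18 mm across with a chamfered tip, rises 54 mm.
- ring_mid (a point): Centre, half-way up, of the orange buffer ring: 40 mm outside, 22 mm bore, 30 mm tall, about 60 g, lying flat on the table with its bore upright (z axis up).
- pot_mid (a point): Centre, half-way up, of a small open terracotta pot, 60 mm across and 55 mm tall; leave it alone.
- spool_mid (a point): Centre, half-way up, of a pale wooden spool, 48 mm across and 46 mm tall; leave it alone.
- secateurs: Red-handled secateurs lying flat, about 180 mm long and 22 mm high, origin under the pivot, the handles to its -x; leave them alone.
- jar: Amber jar with a white cap, 64 mm across, 70 mm tall, origin at the centre of its underside; leave it alone.

How it is judged:
By the outcome, as a careful person would: the job done as asked, in the order asked, and still so for the second after the job is handed in, while the arm keeps its last pose, push and grip.
It also fails if it takes over 72 s, if anything falls off the work surface, if the arm or the gripper's body presses on something with over 40 N, if the wrist force passes 120 N, or if a joint passes its speed limit or range.

## Robot

A 7-joint arm with a two-finger parallel gripper is mounted at the origin on the work surface. World frame = base frame: x ahead of the robot, y to its left, z up, the work surface at z = 0. Lengths are in m, angles in rad, forces in N, time in s.
With the tool pointing down it reaches from about 0.4 to 0.85 m from the base axis. Payload 6.9 kg.
Tool frame: the origin (TCP) lies midway between the tips of the shut fingers; the grasp point (between the pads) lies 19 mm behind it; z points along the fingers, y is the line along which they close (so a half turn about z gives the same grasp; the last joint's range is limited). The gripper opens to 85 mm and grips with 20 to 120 N. Pads are 22 mm wide; open, the fingers measure 114 mm over their backs; the gripper's body (76 mm by 85 mm) begins 54 mm behind the grasp point. The pads swing forward as they close: fully open they stand 13 mm farther back than shut.
Start: joints at [1.369, 0.507, -0.238, 1.5, 0.126, 1.149, -0.155], TCP at [0.189, -0.596, 0.208] pointing down, gripper open.
Joint ranges: [-3.08, 3.08], [-0.24, 2.05], [-1.43, 1.35], [0, 2.5], [-1.52, 4.66], [0.17, 1.96], [-2.89, 2.89]. Speed limits (rad/s): [2.39, 2.39, 3.14, 3.14, 3.14, 3.14, 3.14].

## Interface

Orientations are given as a unit quaternion [w, x, y, z].
In Python, from workcell import ctrl gives the robot as it stands.
- The arm moves only by the tool play_rows, never from a script. Its arguments are lists of equal length, an entry for each row: "slide": the shift along the tool's x, y, z in mm, a list of three; "rot": the turn, a rotation vector about the tool's x, y, z in rad, a list of three; "fingers": the opening, from 0 (shut) to 1 (fully open). A call has 1 to 10 rows; each row shifts and turns the commanded pose from where the row before left it, along the tool's axes as they then stand; what a row does not reach is not made up. A row lasts 1/12 s, in which the tool goes at most 41.7 mm and 7.16 degrees, less where a joint would pass 70% of its speed; a pose out of reach is approached as far as the arm can. A call is refused whole if a number of a shift passes 41.7 or a number of a turn 0.125, either way. A call with a gripper value outside its range is refused whole. The fingers move at their own pace and stop on an object; the grip force is fixed at half the most. Time passes only in rows, so rows that do not move let the fingers close. It gives the time, the measured TCP pose, the force, the opening and the grip force at its end, in the units of the state.
- ctrl.get_state(): the state, without advancing time (a new reading comes with each control period).
- ctrl.read_camera(name): name is "side" or "top"; returns (picture, depth): 400x640x3 uint8, red, green, blue; 400x640 float32, m along the optical axis (not along the pixel's ray), 0 where there is no reading.
- ctrl.calibration(name): a dict with "K" (3x3 intrinsics, pixels), "dist" ([k1, k2, p1, p2, k3] as OpenCV has them; the pictures are not rectified), "rvec" (rotation vector, rad) and "tvec" (3), from world to camera coordinates, as OpenCV has them. Camera axes: x right, y down, z forward; pixel columns grow to the right and rows downward; lengths in m; the calibration is good to about 2 mm. A picture is of the moment at which its call begins. calibration takes no time and is no camera call.
- ctrl.finish_job(): hands the job in; it is judged then, once.
The state is a dict: "clock": time; "joint_pos": joint angles; "joint_velocities": joint speeds; "joint_torque": joint torques, N m; "eef_pos": TCP position; "ee_rot": TCP orientation; "ft_force": force on the tool from outside, world axes, zero at the start; "ft_torque": the same for the moment, N m; "gripper_width": opening from 0.0 (shut) to 1.0 (fully open); "gripper_force": force on a finger pad.
Only numpy, scipy, OpenCV 4.12 (cv2) and the standard library are available. Lean on these libraries where they do the work, as an engineer would, in place of code of your own. Each camera call takes 0.05 s, during which the arm holds its last target. There are 200 camera calls.

## Working session

There is one attempt and no reset: what is moved stays moved. The work goes in short steps, Python scripts to look and compute and a tool call to move; the robot and the scene stay as the last step left them, time stands still between calls to the robot, and variables do not carry over. Pictures are saved under pics/ and viewed, at most 10 in all, crops included, and the job is handed in when it is done.

Besides the shell and the picture viewer there is one more tool, called after "Emit:" by a JSON object that holds its "fn" and its "kwargs". play_rows: Moves the arm, as the interface text tells. Its arguments: {"type":"object","properties":{"slide":{"type":"array","items":{"type":"array","items":{"type":"number"}}},"rot":{"type":"array","items":{"type":"array","items":{"type":"number"}}},"fingers":{"type":"array","items":{"type":"number"}}},"required":["slide","rot","fingers"]}

```bash
mkdir -p pics; ls; cat > h.py <<'E'
import numpy as np, cv2, sys
from workcell import ctrl
from scipy.spatial.transform import Rotation as R
def cam(n):
    c=ctrl.calibration(n); K=np.array(c["K"],float); d=np.array(c["dist"],float)
    Rm=cv2.Rodrigues(np.array(c["rvec"],float))[0]; t=np.array(c["tvec"],float).ravel(); return K,d,Rm,t
def ray(n,uv):
    K,d,Rm,t=cam(n); p=cv2.undistortPoints(np.array(uv,float).reshape(-1,1,2),K,d).reshape(-1,2)
    D=np.c_[p,np.ones(len(p))]@Rm; return -Rm.T@t, D
def plane(n,uv,z):
    o,D=ray(n,uv); return o+D*((z-o[2])/D[:,2])[:,None]
def pts(n,dep,uv):
    o,D=ray(n,uv); uv=np.array(uv,int).reshape(-1,2); return o+D*dep[uv[:,1],uv[:,0]][:,None]
def proj(n,P):
    K,d,Rm,t=cam(n); return cv2.projectPoints(np.array(P,float).reshape(-1,1,3),cv2.Rodrigues(Rm)[0],t,K,d)[0].reshape(-1,2)
def save(n,im): cv2.imwrite(n,cv2.cvtColor(im,cv2.COLOR_RGB2BGR))
E
python3 - <<'E'
from h import *
for n in("side","top"):
    im,d=ctrl.read_camera(n); save(f"pics/{n}0.png",im); np.save(f"{n}0.npy",d)
    K,_,Rm,t=cam(n); print(n,-Rm.T@t,Rm[2],K[0,0])
print(ctrl.get_state())
E
```

```text
pics
side [0.28003687 1.01129356 0.88922486] [ 0.16585168 -0.79143714 -0.58832004] 488.10928777579386
top [ 0.40135129 -0.01745629  1.17922265] [ 0.09117649  0.01145659 -0.99576885] 422.5469075547232
{'clock': 0.1, 'joint_pos': array([ 1.3685184 ,  0.50824633, -0.23751654,  1.5010349 ,  0.12570783,
        1.14890779, -0.15481347]), 'joint_velocities': array([ 0.00119225, -0.00117915, -0.00156335, -0.00319224, -0.00190245,
       -0.00179316,  0.00067081]), 'joint_torque': array([-6.17060214e-03, -6.21837616e+01, -2.19538160e+00, -2.50206238e+01,
        1.24406398e-02,  7.68106780e-03,  2.30769260e-06]), 'eef_pos': array([ 0.18910831, -0.59518876,  0.20742004]), 'ee_rot': array([-7.90730588e-04,  9.88182996e-01,  1.53276614e-01, -1.45731740e-04]), 'ft_force': array([-0.5405743 ,  0.42860283, -0.21382382]), 'ft_torque': array([0.00510505, 0.01288058, 0.04151277]), 'gripper_force': 0.0, 'gripper_width': 1.0014563069152564}
```

View pics/side0.png

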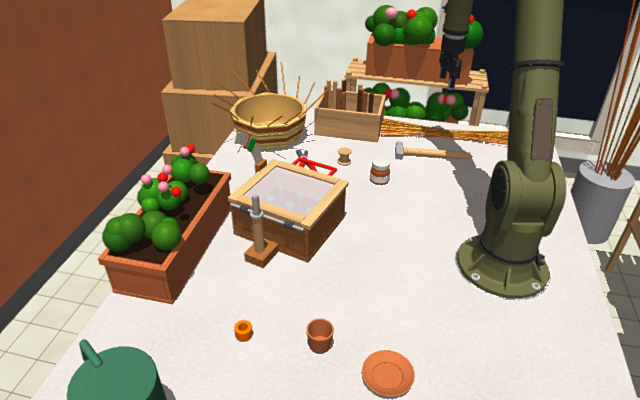

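View pics/top0.png

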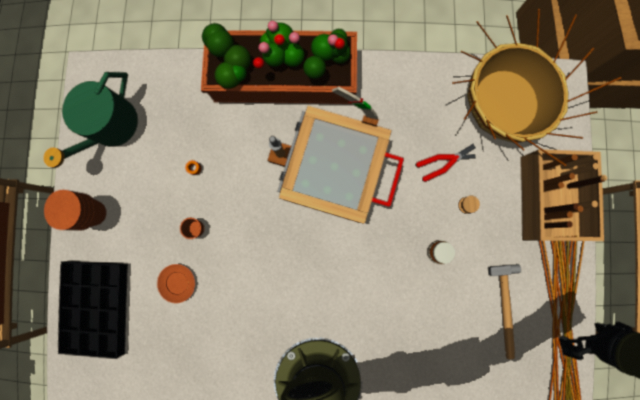

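The side view shows the ring at (243,330), the post tip at (255,197) and the hatch. The top view shows the ring at (193,168), the post tip at about (274,143), and the handle bar running from about (402,157) to (391,206). The gauge is near (345,93)–(370,110).

```bash
python3 - <<'E'
from h import *
T=cv2.imread("pics/top0.png");S=cv2.imread("pics/side0.png");dt=np.load("top0.npy");ds=np.load("side0.npy")
def blob(im,lo,hi,box):
    h=cv2.cvtColor(im,cv2.COLOR_BGR2HSV); m=cv2.inRange(h,np.array(lo),np.array(hi)); x0,y0,x1,y1=box
    mm=np.zeros_like(m); mm[y0:y1,x0:x1]=m[y0:y1,x0:x1]; return mm
# ring
for n,im,d,box in(("top",T,dt,(175,150,212,185)),("side",S,ds,(225,310,262,350))):
    m=blob(im,(5,150,80),(20,255,255),box); v,u=np.nonzero(m); P=pts(n,d,np.c_[u,v]); P=P[(P[:,2]>.025)&(P[:,2]<.036)]
    (c,r)=cv2.minEnclosingCircle(P[:,:2].astype(np.float32)); print(n,"ring",len(P),c,r,np.median(P[:,2]))
# handle
m=blob(T,(0,150,80),(8,255,255),(370,140,408,212))|blob(T,(172,150,80),(180,255,255),(370,140,408,212))
v,u=np.nonzero(m); P=pts("top",dt,np.c_[u,v]);P=P[(P[:,2]>.08)&(P[:,2]<.16)]; print("handle",len(P)); b=cv2.minAreaRect(P[:,:2].astype(np.float32));print(b,cv2.boxPoints(b),np.percentile(P[:,2],[10,50,90]))
# all points top over z: hatch surface
vv,uu=np.mgrid[95:230,265:405]; uv=np.c_[uu.ravel(),vv.ravel()]; P=pts("top",dt,uv)
q=P[(P[:,2]>.118)&(P[:,2]<.14)]; b=cv2.minAreaRect(q[:,:2].astype(np.float32)); print("hatch",b,cv2.boxPoints(b),np.median(q[:,2]))
vv,uu=np.mgrid[125:170,262:292]; P=pts("top",dt,np.c_[uu.ravel(),vv.ravel()]); 
q=P[(P[:,2]>.14)&(P[:,2]<.22)]; 
for a,bb in((.14,.16),(.16,.19),(.19,.21)):
    k=q[(q[:,2]>a)&(q[:,2]<bb)]; print("post",a,len(k),k.mean(0) if len(k) else 0, k[:,2].max() if len(k) else 0)
vv,uu=np.mgrid[185:270,240:275]; P=pts("side",ds,np.c_[uu.ravel(),vv.ravel()])
for a in np.arange(.13,.22,.01):
    k=P[(P[:,2]>a)&(P[:,2]<a+.01)&(P[:,1]>.06)]; print("postS %.2f"%a,len(k),k.mean(0) if len(k) else 0)
for n,im,x0,y0,x1,y1 in(("top",T,250,80,410,230),("side",S,215,130,355,270)):
    cv2.imwrite(f"pics/{n}0c.png",cv2.resize(im[y0:y1,x0:x1],None,fx=4,fy=4)[:600])
E
```

```text
top ring 98 (0.5867691040039062, 0.36335793137550354) 0.019569307565689087 0.03018770199443288
side ring 155 (0.5830091238021851, 0.36569008231163025) 0.020168904215097427 0.02979079950316199
handle 314
((0.5487757921218872, -0.1668437272310257), (0.049567095935344696, 0.1324114054441452), 74.46329498291016) [[ 0.4783509  -0.17298809]
 [ 0.6059239  -0.20845523]
 [ 0.6192007  -0.16069937]
 [ 0.4916277  -0.12523222]] [0.1229376  0.12566518 0.12839023]
hatch ((0.5857372283935547, -0.035808905959129333), (0.32181376218795776, 0.24922890961170197), 74.38098907470703) [[ 0.4224019  -0.1572229 ]
 [ 0.66242766 -0.22432515]
 [ 0.74907255  0.08560508]
 [ 0.5090468   0.15270734]] 0.12404145979090764
post 0.14 81 [0.62509799 0.11468334 0.1511966 ] 0.1586732869206373
post 0.16 20 [0.6228728  0.11380387 0.17664362] 0.18937404391822277
post 0.19 49 [0.6275246  0.11611876 0.20203667] 0.20763896056616638
postS 0.13 28 [0.61934805 0.11982614 0.13478775]
postS 0.14 48 [0.62418093 0.12475895 0.14692911]
postS 0.15 49 [0.62396323 0.12421348 0.15307742]
postS 0.16 24 [0.62354316 0.12425347 0.16562676]
postS 0.17 29 [0.62404606 0.12345535 0.1758069 ]
postS 0.18 18 [0.62442024 0.12362902 0.18484862]
postS 0.19 28 [0.623079   0.12345321 0.19513541]
postS 0.20 26 [0.625716   0.12037972 0.20323781]
postS 0.21 0 0
```

View pics/side0c.png

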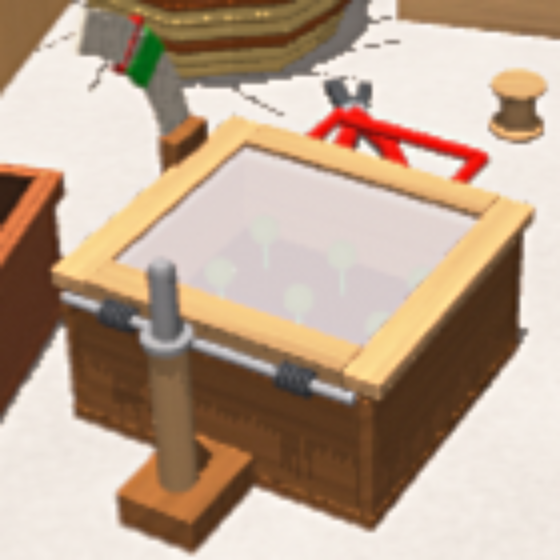

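View pics/top0c.png

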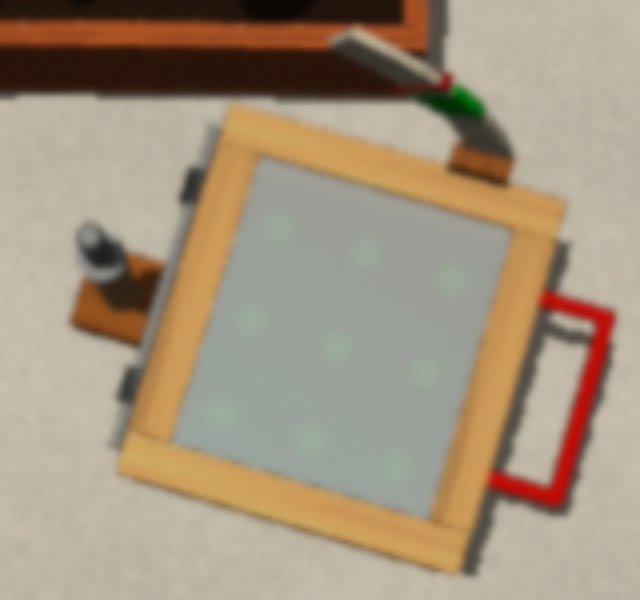

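Both views agree to about 4 mm: ring (0.585, 0.364), pin axis about (0.627, 0.117), and hinge direction −15.5°. The bar middle is about (0.544, −0.185). Next I lift, turn the tool so its x axis runs along the propagator's y, and travel.

Emit:
{"fn": "play_rows", "kwargs": {"slide": [[0,0,-20],[0,0,-20],[0,0,-20],[0,0,-20],[0,0,-20],[0,0,-10],[0,0,0],[0,0,0]], "rot": [[0,0,-0.124],[0,0,-0.124],[0,0,-0.124],[0,0,-0.124],[0,0,-0.124],[0,0,-0.124],[0,0,-0.124],[0,0,-0.124]], "fingers": [1,1,1,1,1,1,1,1]}}

```text
clock: 0.77
eef_pos: [0.1894, -0.5958, 0.3187]
ee_rot: [0.0, 0.794, 0.607, -0.0]
ft_force: [-0.6, 0.1, 0.2]
gripper_width: 1.001
gripper_force: 0.0
```

Emit:
{"fn": "play_rows", "kwargs": {"slide": [[34,20,0],[34,20,0],[34,20,0],[34,20,0],[34,20,0],[34,20,0],[34,20,0],[34,20,0],[34,20,0]], "rot": [[0,0,0],[0,0,0],[0,0,0],[0,0,0],[0,0,0],[0,0,0],[0,0,0],[0,0,0],[0,0,0]], "fingers": [1,1,1,1,1,1,1,1,1]}}

```text
clock: 1.52
eef_pos: [0.4455, -0.3474, 0.318]
ee_rot: [-0.0, 0.796, 0.605, -0.0]
ft_force: [0.6, -0.9, -0.0]
gripper_width: 0.999
gripper_force: 0.0
```

Emit:
{"fn": "play_rows", "kwargs": {"slide": [[40,-3,0],[40,-3,0],[40,-3,0],[40,-3,0],[40,-3,0],[40,-3,0],[40,-3,0],[40,-3,0],[40,-3,0],[40,-3,0]], "rot": [[0,0,0],[0,0,0],[0,0,0],[0,0,0],[0,0,0],[0,0,0],[0,0,0],[0,0,0],[0,0,0],[0,0,0]], "fingers": [1,1,1,1,1,1,1,1,1,1]}}

```text
clock: 2.35
eef_pos: [0.5227, 0.0461, 0.3181]
ee_rot: [0.0, 0.796, 0.605, -0.0]
ft_force: [0.6, -0.5, -0.3]
gripper_width: 1.0
gripper_force: 0.0
```

Emit:
{"fn": "play_rows", "kwargs": {"slide": [[40,-3,0],[40,-3,0],[40,-3,0],[40,-3,0],[40,-3,0],[40,-3,0],[40,-3,0],[40,-3,0],[3,-1,0],[0,0,0]], "rot": [[0,0,0],[0,0,0],[0,0,0],[0,0,0],[0,0,0],[0,0,0],[0,0,0],[0,0,0],[0,0,0],[0,0,0]], "fingers": [1,1,1,1,1,1,1,1,1,1]}}

```text
clock: 3.18
eef_pos: [0.5836, 0.3659, 0.3163]
ee_rot: [-0.001, 0.795, 0.607, -0.001]
ft_force: [0.1, 0.1, -0.1]
gripper_width: 1.0
gripper_force: 0.0
```

Emit:
{"fn": "play_rows", "kwargs": {"slide": [[0,0,40],[0,0,40],[0,0,40],[0,0,40],[0,0,40],[0,0,40],[0,0,0]], "rot": [[0,0,0],[0,0,0],[0,0,0],[0,0,0],[0,0,0],[0,0,0],[0,0,0]], "fingers": [1,1,1,1,1,1,1]}}

```text
clock: 3.77
eef_pos: [0.5825, 0.3561, 0.0701]
ee_rot: [0.001, 0.797, 0.604, -0.007]
ft_force: [-1.3, -2.0, -0.8]
gripper_width: 0.999
gripper_force: 0.0
```

```bash
python3 - <<'E'
from h import *
a,_=ctrl.read_camera("side"); b,_=ctrl.read_camera("top")
e=ctrl.get_state()["eef_pos"];print(e,proj("top",[e,e*[1,1,0]+[0,0,.03]]),proj("side",[e,e*[1,1,0]+[0,0,.03]]))
save("pics/r1.png",np.hstack([cv2.resize(a[240:390,180:310],None,fx=3,fy=3),cv2.resize(b[100:250,130:260],None,fx=3,fy=3)]))
E
```

```text
[0.58542837 0.36036691 0.07809866] [[187.49126581 163.92580371]
 [193.08328079 166.85342343]] [[240.55258782 309.89348763]
 [242.38818937 324.47408827]]
```

View pics/r1.png

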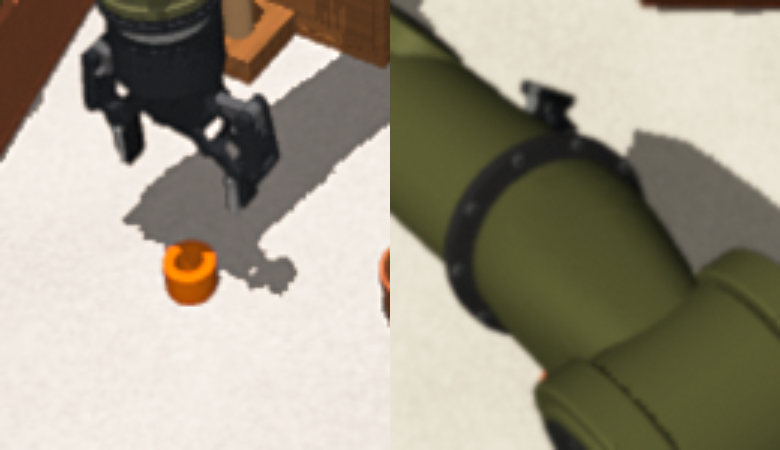

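The side view shows the open fingers straddling the ring line, with the ring at (243,330) below them. The top camera is blocked by the arm. I descend gently and close.

Emit:
{"fn": "play_rows", "kwargs": {"slide": [[0,0,0],[0,0,20],[0,0,20],[0,0,16],[0,0,10],[0,0,4],[0,0,0],[0,0,0]], "rot": [[0,0,0],[0,0,0],[0,0,0],[0,0,0],[0,0,0],[0,0,0],[0,0,0],[0,0,0]], "fingers": [1,1,1,1,1,1,1,1]}}

```text
clock: 4.53
eef_pos: [0.5861, 0.3631, 0.01]
ee_rot: [0.0, 0.796, 0.605, 0.001]
ft_force: [0.5, -0.5, 0.4]
gripper_width: 1.003
gripper_force: 0.0
```

```bash
python3 - <<'E'
from h import *
s=ctrl.get_state();print(s["eef_pos"],s["ee_rot"],s["ft_force"])
E
```

```text
[0.5860934  0.36309376 0.00999562] [2.19661351e-05 7.96196417e-01 6.05036980e-01 1.23221195e-03] [ 0.45054825 -0.53975903  0.36894611]
```

Emit:
{"fn": "play_rows", "kwargs": {"slide": [[1,0,4],[0,0,0],[0,0,0],[0,0,0],[0,0,0],[0,0,0],[0,0,0],[0,0,0]], "rot": [[0,0,0],[0,0,0],[0,0,0],[0,0,0],[0,0,0],[0,0,0],[0,0,0],[0,0,0]], "fingers": [1,0,0,0,0,0,0,0]}}

```text
clock: 5.2
eef_pos: [0.5878, 0.3642, 0.0064]
ee_rot: [0.0, 0.796, 0.605, 0.003]
ft_force: [5.2, 2.1, 5.9]
gripper_width: 0.1
gripper_force: 64.4
```

Emit:
{"fn": "play_rows", "kwargs": {"slide": [[0,0,0],[0,0,0],[0,0,0],[0,0,-20],[0,0,-40],[0,0,-40],[0,0,-40],[0,0,-40],[0,0,-40],[0,0,0]], "rot": [[0,0,0],[0,0,0],[0,0,0],[0,0,0],[0,0,0],[0,0,0],[0,0,0],[0,0,0],[0,0,0],[0,0,0]], "fingers": [0,0,0,0,0,0,0,0,0,0]}}

```text
clock: 6.03
eef_pos: [0.5873, 0.3662, 0.2334]
ee_rot: [-0.0, 0.796, 0.605, 0.006]
ft_force: [-0.1, 0.9, 0.6]
gripper_width: 0.06
gripper_force: 66.8
```

```bash
python3 - <<'E'
from h import *
a,_=ctrl.read_camera("side"); b,_=ctrl.read_camera("top")
s=ctrl.get_state();print(s["eef_pos"],s["gripper_width"],s["gripper_force"])
save("pics/r2.png",np.hstack([cv2.resize(a[170:370,180:310],None,fx=3,fy=3),cv2.resize(b[100:300,130:260],None,fx=3,fy=3)]))
E
```

```text
[0.58581298 0.3639673  0.22607266] 0.06199412383969127 66.76079111857689
```

View pics/r2.png

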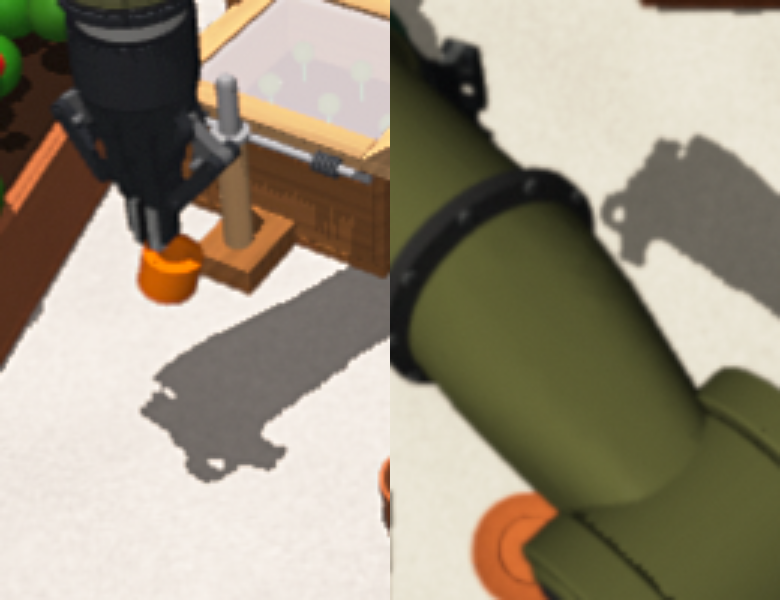

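The side view shows the ring hanging from the shut fingertips, off to the camera side and centred near (236,264). It is held by its edge rather than across its diameter. I'll measure how it hangs.

```bash
python3 - <<'E'
from h import *
a,d=ctrl.read_camera("side"); s=ctrl.get_state(); e=s["eef_pos"]; print(e,s["gripper_width"])
h=cv2.cvtColor(a,cv2.COLOR_RGB2HSV); m=cv2.inRange(h,(5,150,60),(20,255,255)); mm=m*0; mm[220:280,220:255]=m[220:280,220:255]
v,u=np.nonzero(mm); P=pts("side",d,np.c_[u,v]); ex=np.array([.2678,.9635,0]); ey=np.array([.9635,-.2678,0])
Q=(P-e); L=np.c_[Q@ex,Q@ey,Q[:,2]]*1000
print(len(L),np.percentile(L,[2,25,50,75,98],axis=0).round(1))
for z in range(-50,30,5):
    k=L[(L[:,2]>=z)&(L[:,2]<z+5)]
    if len(k)>2: print(z,len(k),k.min(0).round(),k.max(0).round(),k.mean(0).round(1))
# dark finger points
m=(a.max(2)<90); mm=np.zeros_like(m); mm[190:275,215:265]=m[190:275,215:265]; v,u=np.nonzero(mm); P=pts("side",d,np.c_[u,v]); Q=P-e; L=np.c_[Q@ex,Q@ey,Q[:,2]]*1000
for z in range(-20,60,8):
    k=L[(L[:,2]>=z)&(L[:,2]<z+8)&(abs(L[:,0])<60)]
    if len(k)>2: print("f",z,len(k),k.min(0).round(),k.max(0).round(),k.mean(0).round(1))
# ring seen from the front: print orange image columns
sub=a[245:285,222:252]; save("pics/r3.png",cv2.resize(a[225:285,215:260],None,fx=9,fy=9,interpolation=cv2.INTER_CUBIC))
E
```

```text
[0.58526852 0.36309088 0.22397526] 0.05547311603807449
520 [[-272.   -33.2 -214.8]
 [-196.2  -24.3 -191.7]
 [   1.3  -12.4   11. ]
 [  19.   109.2   20.9]
 [  25.1  186.8   28.2]]
-5 11 [ 10. -31.  -3.] [ 25. -11.  -0.] [ 17.5 -24.4  -1.1]
0 29 [ -5. -32.   0.] [27. -3.  5.] [ 17.8 -21.5   2.6]
5 53 [ -7. -33.   5.] [27. -2. 10.] [ 12.6 -17.2   7.3]
10 62 [ -8. -33.  10.] [26. -1. 15.] [ 11.  -17.7  12.8]
15 58 [-15. -35.  15.] [24. -3. 20.] [  8.4 -19.2  17.7]
20 104 [-15. -35.  20.] [24. -4. 25.] [  6.5 -22.8  22.3]
25 39 [-11. -26.  25.] [23.  0. 29.] [ 16.1 -11.6  26.8]
f 28 24 [ -5. -17.  28.] [13.  4. 36.] [ 6.7 -5.9 33.2]
f 36 39 [ -6. -17.  36.] [14. 14. 44.] [ 6.5 -7.  40.4]
f 44 40 [ -5. -18.  44.] [12.  8. 52.] [ 6.2 -8.1 48.5]
f 52 30 [  2. -18.  52.] [14.  9. 59.] [ 8.7 -6.3 55.9]
```

View pics/r3.png

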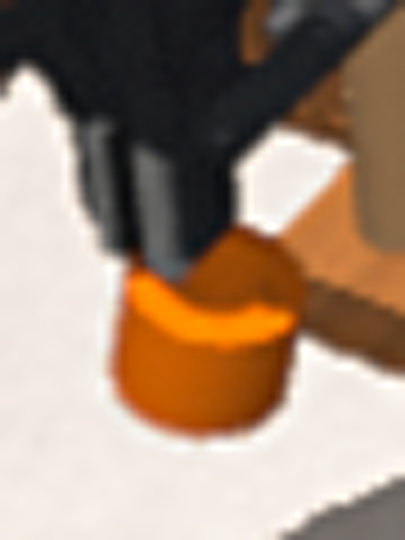

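The close-up shows the ring upright but held by its wall, with one finger in the bore. I set it back down, open slightly, withdraw and regrasp with a narrower, slower closing.

Emit:
{"fn": "play_rows", "kwargs": {"slide": [[0,0,40],[0,0,40],[0,0,40],[0,0,40],[0,0,30],[0,0,16],[0,0,8],[0,0,2],[0,0,0],[0,0,0]], "rot": [[0,0,0],[0,0,0],[0,0,0],[0,0,0],[0,0,0],[0,0,0],[0,0,0],[0,0,0],[0,0,0],[0,0,0]], "fingers": [0,0,0,0,0,0,0,0,0,0]}}

```text
clock: 7.02
eef_pos: [0.5856, 0.3614, 0.0076]
ee_rot: [0.001, 0.796, 0.605, -0.001]
ft_force: [1.0, -4.0, 10.7]
gripper_width: 0.052
gripper_force: 80.6
```

Emit:
{"fn": "play_rows", "kwargs": {"slide": [[0,0,0],[0,0,0],[0,0,0],[0,0,0],[0,0,-8],[0,0,-20],[0,0,-30],[0,0,-30],[0,0,0],[0,0,0]], "rot": [[0,0,0],[0,0,0],[0,0,0],[0,0,0],[0,0,0],[0,0,0],[0,0,0],[0,0,0],[0,0,0],[0,0,0]], "fingers": [0.18,0.18,0.18,0.18,0.18,0.18,0.18,0.18,0.65,0.65]}}

```text
clock: 7.85
eef_pos: [0.5857, 0.3645, 0.0984]
ee_rot: [-0.0, 0.796, 0.605, 0.002]
ft_force: [-0.7, -0.5, -0.8]
gripper_width: 0.451
gripper_force: 0.0
```

```bash
cat > ring.py <<'E'
from h import *
a,d=ctrl.read_camera("side"); s=ctrl.get_state(); e=s["eef_pos"]; print(e.round(4),s["gripper_width"],s["ft_force"].round(1))
h=cv2.cvtColor(a,cv2.COLOR_RGB2HSV); m=cv2.inRange(h,(5,150,60),(20,255,255)); m[:280]=0; m[:,:200]=0; m[:,280:]=0
v,u=np.nonzero(m); P=pts("side",d,np.c_[u,v]); print(len(P),P.min(0).round(3),P.max(0).round(3)); P=P[(P[:,2]>.026)&(P[:,2]<.035)]
c,r=cv2.minEnclosingCircle(P[:,:2].astype(np.float32)); print("ring",len(P),c,r,np.median(P[:,2]))
D=np.r_[np.array(c)+[.0019,-.0012],0]-e; print("move tool xy mm",D@[.2678,.9635,0]*1e3,D@[.9635,-.2678,0]*1e3)
E
python3 ring.py
```

```text
[0.5851 0.3635 0.0966] 0.5407016794287893 [-0.5 -0.1 -0.3]
317 [ 0.554  0.339 -0.002] [0.604 0.39  0.035]
ring 147 (0.572190523147583, 0.3702203333377838) 0.019610192626714706 0.03012407683633278
move tool xy mm 2.3638426190075346 -12.07179279057566
```

Emit:
{"fn": "play_rows", "kwargs": {"slide": [[2,-13,0],[0,0,0],[0,0,20],[0,0,25],[0,0,25],[0,0,15],[0,0,7],[0,0,2],[0,0,0],[0,0,0]], "rot": [[0,0,0],[0,0,0],[0,0,0],[0,0,0],[0,0,0],[0,0,0],[0,0,0],[0,0,0],[0,0,0],[0,0,0]], "fingers": [0.65,0.65,0.65,0.65,0.65,0.65,0.65,0.65,0.65,0.65]}}

```text
clock: 8.73
eef_pos: [0.5737, 0.3694, 0.0031]
ee_rot: [-0.0, 0.796, 0.605, 0.001]
ft_force: [-0.7, -0.2, -0.0]
gripper_width: 0.649
gripper_force: 0.0
```

Emit:
{"fn": "play_rows", "kwargs": {"slide": [[0,0,0],[0,0,0],[0,0,0],[0,0,0],[0,0,0],[0,0,0],[0,0,0]], "rot": [[0,0,0],[0,0,0],[0,0,0],[0,0,0],[0,0,0],[0,0,0],[0,0,0]], "fingers": [0.6,0.57,0.54,0.51,0.48,0.45,0.42]}}

```text
clock: 9.32
eef_pos: [0.574, 0.3688, 0.0032]
ee_rot: [0.0, 0.796, 0.605, 0.0]
ft_force: [-1.0, -1.7, 6.5]
gripper_width: 0.426
gripper_force: 36.2
```

```bash
python3 ring.py
```

```text
[0.574  0.3688 0.0032] 0.42585284551192326 [-1.3 -1.2  6.3]
262 [ 0.28   0.351 -0.002] [0.601 1.011 0.889]
ring 109 (0.5727819800376892, 0.3703637719154358) 0.019915031269192696 0.029328513012027102
move tool xy mm 0.5807921131154542 0.557699356668856
```

Emit:
{"fn": "play_rows", "kwargs": {"slide": [[0,0,-10],[0,0,-30],[0,0,-40],[0,0,-40],[0,0,-40],[0,0,-40],[0,0,-36],[0,0,0],[0,0,0]], "rot": [[0,0,0],[0,0,0],[0,0,0],[0,0,0],[0,0,0],[0,0,0],[0,0,0],[0,0,0],[0,0,0]], "fingers": [0.4,0.4,0.4,0.4,0.4,0.4,0.4,0.4,0.4]}}

```text
clock: 10.12
eef_pos: [0.5738, 0.3698, 0.2413]
ee_rot: [-0.0, 0.796, 0.605, 0.002]
ft_force: [-0.8, 0.4, -2.1]
gripper_width: 0.412
gripper_force: 54.1
```

Emit:
{"fn": "play_rows", "kwargs": {"slide": [[-33,17,0],[-33,17,0],[-33,17,0],[-33,17,0],[-33,17,0],[-33,17,0],[-31,17,0],[0,0,0],[0,0,0],[0,0,0]], "rot": [[0,0,0],[0,0,0],[0,0,0],[0,0,0],[0,0,0],[0,0,0],[0,0,0],[0,0,0],[0,0,0],[0,0,0]], "fingers": [0.4,0.4,0.4,0.4,0.4,0.4,0.4,0.4,0.4,0.4]}}

```text
clock: 10.95
eef_pos: [0.6261, 0.1163, 0.2371]
ee_rot: [-0.001, 0.796, 0.605, -0.001]
ft_force: [-1.1, 0.7, -0.0]
gripper_width: 0.409
gripper_force: 54.1
```

```bash
cat > fit.py <<'E'
from h import *
a,d=ctrl.read_camera("side"); b,dt=ctrl.read_camera("top"); s=ctrl.get_state(); e=s["eef_pos"]; print(e.round(4),s["ee_rot"].round(4),s["gripper_width"],s["gripper_force"],s["ft_force"].round(1))
ex=np.array([.2678,.9635,0]); ey=np.array([.9635,-.2678,0])
m=cv2.inRange(cv2.cvtColor(a,cv2.COLOR_RGB2HSV),(5,170,60),(20,255,255)); m[:,:200]=0;m[:,300:]=0;m[:120]=0;m[280:]=0
k,lab,st,c=cv2.connectedComponentsWithStats(m); i=1+st[1:,4].argmax(); print("blob",st[i])
v,u=np.nonzero(lab==i); P=pts("side",d,np.c_[u,v]); Q=P-e; L=np.c_[Q@ex,Q@ey,Q[:,2]]*1e3
print("ring rel tool mm",np.percentile(L,[3,50,97],axis=0).round(1))
print("pin expected px",proj("side",[[.627,.1165,.204],[.627,.1165,.15]]).round(1))
x0,y0=max(st[i][0]-45,0),max(st[i][1]-50,0)
save(sys.argv[1],cv2.resize(a[y0:y0+130,x0:x0+110],None,fx=4,fy=4,interpolation=cv2.INTER_CUBIC)); print("crop",x0,y0)
E
python3 fit.py pics/f1.png
```

```text
[0.6261 0.1179 0.2377] [-7.000e-04  7.954e-01  6.061e-01 -3.000e-04] 0.4101501247818231 54.14679855108261 [-0.  -0.6 -1.2]
blob [200 171  30  57 518]
ring rel tool mm [[-142.5  142.  -159.7]
 [ -56.4  174.9 -120.5]
 [  44.5  232.1 -115. ]]
pin expected px [[254.5 195.1]
 [255.9 212.8]]
crop 155 121
```

View pics/f1.png

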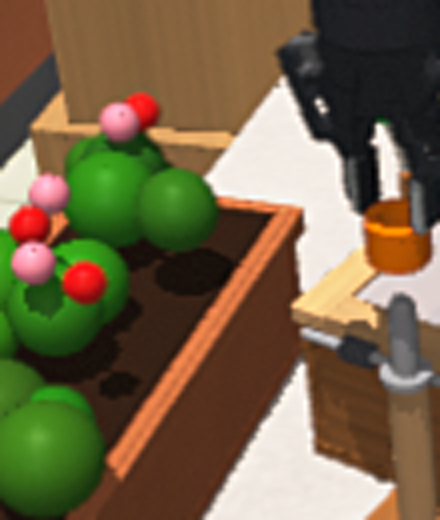

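The side view shows the ring held upright between the fingers, centred at about (254,181). The pin tip sits just below it at about (255.5,196). I'll fit both cylinders to the same camera's depth for a relative offset.

```bash
cat > rel.py <<'E'
from h import *
from scipy.optimize import least_squares
s=ctrl.get_state(); e=s["eef_pos"]
ex=np.array([.2678,.9635]); ey=np.array([.9635,-.2678])
def fit(P,r,n,rr=None):
    f=lambda c: np.hypot(P[:,0]-c[0],P[:,1]-c[1])-r
    q=least_squares(f,P[:,:2].mean(0)-[0,.01],loss="soft_l1",f_scale=.001); print(n,len(P),q.x.round(4),"res mm",np.median(abs(q.fun)).round(5)*1e3,P[:,2].min().round(3),P[:,2].max().round(3)); return q.x
a,d=ctrl.read_camera("side")
vv,uu=np.mgrid[150:260,225:290]; uv=np.c_[uu.ravel(),vv.ravel()]; P=pts("side",d,uv); C=a[uv[:,1],uv[:,0]].astype(int)
near=(np.hypot(P[:,0]-.626,P[:,1]-.12)<.035)
org=near&(C[:,0]-C[:,2]>90)
z=P[:,2]; R0=P[org&(z>e[2]-.002)&(z<e[2]+.022)&(P[:,1]>.115)]
grey=near&(C.max(1)-C.min(1)<30)&(C.max(1)>70)
pin=P[grey&(z>.158)&(z<.198)&(z<e[2]-.01)]; sh=P[grey&(z>.141)&(z<.149)]
r=fit(R0,.020,"ring"); 
p=fit(pin,.009,"pin"); 
if len(sh)>8: fit(sh,.016,"shoulder")
o=org&(z>0); print("ring z",np.percentile(z[o],[1,50,99]).round(4),"rel tcp",(np.percentile(z[o],[1,99])-e[2]).round(4))
# pixel check: axis columns
for n,m,lo,hi in(("ring",org,0,1),):
    U=uv[m]; print(n,"cols",U[:,0].min(),U[:,0].max(),"rows",U[:,1].min(),U[:,1].max(),"mid px tcp",proj("side",[[*e[:2],e[2]+.012]]).round(1))
print("tcp",e.round(4),"move tool mm",((p-r)@ex*1e3).round(1),((p-r)@ey*1e3).round(1),"ring-tcp",((r-e[:2])*1e3).round(1))
g=grey.reshape(vv.shape)
for row in range(195,222,3):
    c=uu[row-150][g[row-150]]; c=c[(c>240)&(c<275)]
    if len(c): print(row,c.min(),c.max(),end=" | ")
E
python3 rel.py
```

```text
ring 126 [0.6254 0.1179] res mm 1.08 0.236 0.26
pin 98 [0.6265 0.1171] res mm 0.79 0.158 0.198
shoulder 23 [0.6263 0.1176] res mm 1.0399999999999998 0.142 0.149
ring z [0.0265 0.2365 0.2659] rel tcp [-0.2111  0.0282]
ring cols 245 272 rows 171 259 mid px tcp [[253.5 179.6]]
tcp [0.6261 0.1179 0.2377] move tool mm -0.5 1.3 ring-tcp [-0.7  0. ]
195 253 257 | 198 252 258 | 201 252 258 | 204 252 259 | 207 252 259 | 210 253 260 | 213 250 262 | 216 250 262 | 219 255 257 |
```

Emit:
{"fn": "play_rows", "kwargs": {"slide": [[-0.5,1.2,0],[0,0,10],[0,0,10],[0,0,6],[0,0,5],[0,0,4],[0,0,4],[0,0,0]], "rot": [[0,0,0],[0,0,0],[0,0,0],[0,0,0],[0,0,0],[0,0,0],[0,0,0],[0,0,0]], "fingers": [0.4,0.4,0.4,0.4,0.4,0.4,0.4,0.4]}}

```text
clock: 11.77
eef_pos: [0.6276, 0.1152, 0.1983]
ee_rot: [-0.0, 0.796, 0.605, -0.001]
ft_force: [0.0, -0.0, -0.8]
gripper_width: 0.411
gripper_force: 54.1
```

```bash
python3 rel.py|grep -v "^19\|^ring c"
```

```text
ring 119 [0.6267 0.1152] res mm 1.0399999999999998 0.197 0.22
pin 75 [0.6266 0.1176] res mm 0.69 0.158 0.188
shoulder 27 [0.626  0.1166] res mm 1.0 0.141 0.149
ring z [0.0268 0.1991 0.227 ] rel tcp [-0.1714  0.0288]
tcp [0.6276 0.1152 0.1983] move tool mm 2.2 -0.7 ring-tcp [-0.9 -0. ]
204 252 259 | 207 252 259 | 210 253 260 | 213 250 262 | 216 250 262 | 219 255 257 |
```

Emit:
{"fn": "play_rows", "kwargs": {"slide": [[1.5,-0.4,0],[0,0,6],[0,0,6],[0,0,6],[0,0,6],[0,0,6],[0,0,4],[0,0,2],[0,0,0],[0,0,0]], "rot": [[0,0,0],[0,0,0],[0,0,0],[0,0,0],[0,0,0],[0,0,0],[0,0,0],[0,0,0],[0,0,0],[0,0,0]], "fingers": [0.4,0.4,0.4,0.4,0.4,0.4,0.4,0.4,0.4,0.4]}}

```text
clock: 12.65
eef_pos: [0.6279, 0.117, 0.1632]
ee_rot: [-0.0, 0.796, 0.605, 0.0]
ft_force: [-0.1, 0.0, -0.5]
gripper_width: 0.417
gripper_force: 54.1
```

Emit:
{"fn": "play_rows", "kwargs": {"slide": [[0,0,3],[0,0,2],[0,0,1],[0,0,1],[0,0,1],[0,0,0],[0,0,0]], "rot": [[0,0,0],[0,0,0],[0,0,0],[0,0,0],[0,0,0],[0,0,0],[0,0,0]], "fingers": [0.4,0.4,0.4,0.4,0.4,0.4,0.4]}}

```text
clock: 13.23
eef_pos: [0.6279, 0.117, 0.1552]
ee_rot: [-0.0, 0.796, 0.605, 0.0]
ft_force: [-0.3, 0.2, -0.0]
gripper_width: 0.411
gripper_force: 54.1
```

Emit:
{"fn": "play_rows", "kwargs": {"slide": [[0,0,1],[0,0,1],[0,0,0],[0,0,0]], "rot": [[0,0,0],[0,0,0],[0,0,0],[0,0,0]], "fingers": [0.4,0.4,0.4,0.4]}}

```text
clock: 13.57
eef_pos: [0.628, 0.117, 0.1535]
ee_rot: [0.0, 0.796, 0.605, 0.0]
ft_force: [-0.9, 0.5, 1.8]
gripper_width: 0.414
gripper_force: 54.6
```

```bash
python3 rel.py|grep ring
```

```text
ring 112 [0.6278 0.117 ] res mm 0.8899999999999999 0.152 0.175rel.py:7: RuntimeWarning: Mean of empty slice.
  q=least_squares(f,P[:,:2].mean(0)-[0,.01],loss="soft_l1",f_scale=.001); print(n,len(P),q.x.round(4),"res mm",np.median(abs(q.fun)).round(5)*1e3,P[:,2].min().round(3),P[:,2].max().round(3)); return q.x
  ret = um.true_divide(
Traceback (most recent call last):
  File "rel.py", line 16, in <module>
    p=fit(pin,.009,"pin");
  File "rel.py", line 7, in fit
    q=least_squares(f,P[:,:2].mean(0)-[0,.01],loss="soft_l1",f_scale=.001); print(n,len(P),q.x.round(4),"res mm",np.median(abs(q.fun)).round(5)*1e3,P[:,2].min().round(3),P[:,2].max().round(3)); return q.x
ValueError: Initial guess is outside of provided bounds
```

Emit:
{"fn": "play_rows", "kwargs": {"slide": [[0,0,1],[0,0,0],[0,0,0],[0,0,0],[0,0,0],[0,0,0],[0,0,0]], "rot": [[0,0,0],[0,0,0],[0,0,0],[0,0,0],[0,0,0],[0,0,0],[0,0,0]], "fingers": [0.4,0.4,0.46,0.55,0.65,0.7,0.7]}}

```text
clock: 14.2
eef_pos: [0.6278, 0.1169, 0.1518]
ee_rot: [-0.0, 0.796, 0.605, -0.0]
ft_force: [0.1, 0.7, -0.1]
gripper_width: 0.698
gripper_force: 0.0
```

Emit:
{"fn": "play_rows", "kwargs": {"slide": [[0,0,-10],[0,0,-30],[0,0,-40],[0,0,-40],[0,0,-40],[0,0,0],[0,0,0]], "rot": [[0,0,0],[0,0,0],[0,0,0],[0,0,0],[0,0,0],[0,0,0],[0,0,0]], "fingers": [0.7,0.7,0.7,0.7,0.7,0.7,0.7]}}

```text
clock: 14.78
eef_pos: [0.6287, 0.1179, 0.3158]
ee_rot: [0.001, 0.796, 0.605, 0.003]
ft_force: [1.0, -0.4, -0.9]
gripper_width: 0.702
gripper_force: 0.0
```

```bash
python3 - <<'E'
from h import *
a,d=ctrl.read_camera("side"); print(ctrl.get_state()["eef_pos"])
vv,uu=np.mgrid[190:235,235:280]; uv=np.c_[uu.ravel(),vv.ravel()]; P=pts("side",d,uv); C=a[uv[:,1],uv[:,0]].astype(int)
g=(C[:,0]-C[:,2]>90)&(C[:,0]>110)&(np.hypot(P[:,0]-.627,P[:,1]-.117)<.026)&(P[:,2]>.13); Q=P[g]; print(len(Q),Q.min(0).round(4),Q.max(0).round(4))
t=Q[Q[:,2]>.1755]; print("top",len(t),np.percentile(t[:,2],[10,50,90]).round(4),cv2.minEnclosingCircle(t[:,:2].astype(np.float32)))
save("pics/f2.png",cv2.resize(a[150:270,200:320],None,fx=5,fy=5,interpolation=cv2.INTER_CUBIC))
E
```

```text
[0.62801836 0.11724779 0.31344975]
219 [0.607  0.1005 0.1506] [0.6452 0.1411 0.1835]
top 91 [0.1769 0.1793 0.1816] ((0.6288251280784607, 0.1196075901389122), 0.021834824234247208)
```

View pics/f2.png

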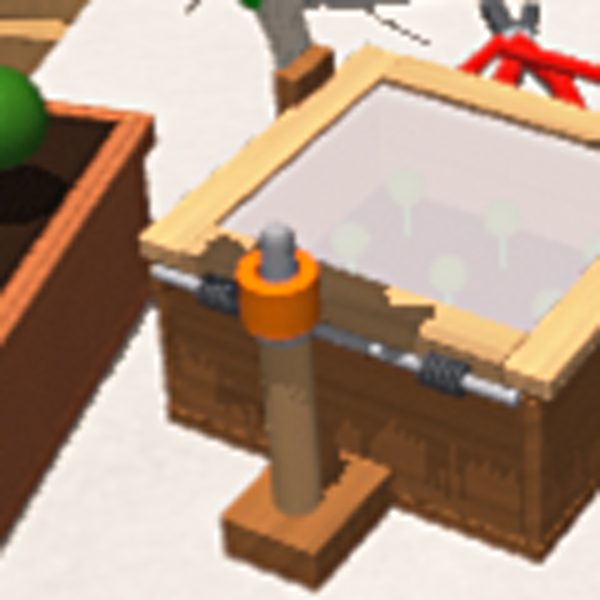

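The ring sits flush on the shoulder: its top face is at z≈0.180, centred on the pin. The last view shows the ring at (256,208) with the pin rising out of it. Now I go to the handle.

Emit:
{"fn": "play_rows", "kwargs": {"slide": [[-39,0,0],[-39,0,0],[-39,0,0],[-39,0,0],[-39,0,0],[-39,0,0],[-39,0,0],[-39,0,0],[-2,0,0]], "rot": [[0,0,0],[0,0,0],[0,0,0],[0,0,0],[0,0,0],[0,0,0],[0,0,0],[0,0,0],[0,0,0]], "fingers": [0.45,0.45,0.45,0.45,0.45,0.45,0.45,0.45,0.45]}}

```text
clock: 15.58
eef_pos: [0.5402, -0.1957, 0.3098]
ee_rot: [-0.0, 0.8, 0.6, -0.003]
ft_force: [0.7, -1.1, -0.0]
gripper_width: 0.449
gripper_force: 0.0
```

Emit:
{"fn": "play_rows", "kwargs": {"slide": [[0,0,0],[0,0,0],[0,0,0],[0,0,0],[0,0,0],[0,0,0],[0,0,0],[0,0,0],[0,0,20],[0,0,20]], "rot": [[0,0,0.121],[0,0,0.121],[0,0,0.121],[0,0,0.121],[0,0,0.121],[0,0,0.121],[0,0,0.121],[0,0,0.121],[0,0,0.121],[0,0,0.121]], "fingers": [0.45,0.45,0.45,0.45,0.45,0.45,0.45,0.45,0.45,0.45]}}

```text
clock: 16.42
eef_pos: [0.5438, -0.1854, 0.2713]
ee_rot: [-0.0, 0.999, 0.042, -0.0]
ft_force: [1.1, 0.7, -0.8]
gripper_width: 0.449
gripper_force: 0.0
```

Emit:
{"fn": "play_rows", "kwargs": {"slide": [[0,0,20],[0,0,20],[0,0,20],[0,0,20],[0,0,20],[0,0,0],[0,0,0],[0,0,0]], "rot": [[0,0,0.121],[0,0,0.121],[0,0,0.121],[0,0,0],[0,0,0],[0,0,0],[0,0,0],[0,0,0]], "fingers": [0.45,0.45,0.45,0.45,0.45,0.45,0.45,0.45]}}

```text
clock: 17.08
eef_pos: [0.544, -0.1855, 0.1726]
ee_rot: [-0.0, 0.991, -0.136, -0.0]
ft_force: [0.4, -0.2, 0.8]
gripper_width: 0.453
gripper_force: 0.0
```

```bash
python3 - <<'E'
from h import *
s=ctrl.get_state();e=s["eef_pos"];q=s["ee_rot"];print(e.round(4),s["gripper_width"],s["joint_pos"].round(2)); M=R.from_quat([*q[1:],q[0]]).as_matrix();print(M.round(3))
for n in("side","top"):
    a,d=ctrl.read_camera(n); hsv=cv2.cvtColor(a,cv2.COLOR_RGB2HSV)
    m=((hsv[...,0]<8)|(hsv[...,0]>172))&(hsv[...,1]>150)&(hsv[...,2]>80); v,u=np.nonzero(m); P=pts(n,d,np.c_[u,v])
    P=P[(P[:,2]>.105)&(P[:,2]<.145)&(np.hypot(P[:,0]-.545,P[:,1]+.18)<.1)]
    Q=P-e; k=[(M.T@x) for x in Q]; k=np.array(k)*1e3
    # points on bar only: outer line
    w=k[abs(k[:,0])<50]; print(n,len(P),"x ext",k[:,0].min().round(1) if len(k) else 0,k[:,0].max().round(1) if len(k) else 0,"bar tool y",np.percentile(w[:,1],[5,50,95]).round(1) if len(w) else 0,"z",np.percentile(P[:,2],[5,50,95]).round(3) if len(P) else 0)
    np.save(f"k_{n}.npy",k)
E
```

```text
[ 0.544  -0.1855  0.1726] 0.45294018035316924 [ 0.5   0.47 -0.33  1.69  0.17  1.01 -1.73]
[[ 0.963 -0.27  -0.   ]
 [-0.27  -0.963  0.   ]
 [-0.    -0.    -1.   ]]
side 173 x ext -68.8 60.2 bar tool y [-7.3 -3.3  1.2] z [0.119 0.125 0.128]
top 216 x ext -66.4 66.0 bar tool y [-4.4 -0.2  4.4] z [0.121 0.126 0.129]
```

Both views put the bar within about 1–2 mm of the finger midline. I descend and close.

Emit:
{"fn": "play_rows", "kwargs": {"slide": [[0,-0.5,20],[0,0,20],[0,0,16],[0,0,10],[0,0,6],[0,0,0],[0,0,0],[0,0,0]], "rot": [[0,0,0],[0,0,0],[0,0,0],[0,0,0],[0,0,0],[0,0,0],[0,0,0],[0,0,0]], "fingers": [0.45,0.45,0.45,0.45,0.45,0.45,0.4,0.35]}}

```text
clock: 17.85
eef_pos: [0.5447, -0.1852, 0.1012]
ee_rot: [0.0, 0.991, -0.136, 0.001]
ft_force: [1.7, -0.8, -0.1]
gripper_width: 0.353
gripper_force: 0.0
```

Emit:
{"fn": "play_rows", "kwargs": {"slide": [[0,0,0],[0,0,0],[0,0,0],[0,0,0],[0,0,0],[0,0,0],[0,0,0],[0,0,0]], "rot": [[0,0,0],[0,0,0],[0,0,0],[0,0,0],[0,0,0],[0,0,0],[0,0,0],[0,0,0]], "fingers": [0.3,0.25,0.2,0.15,0.1,0.05,0.05,0.05]}}

```text
clock: 18.52
eef_pos: [0.5441, -0.186, 0.1011]
ee_rot: [0.001, 0.991, -0.137, 0.0]
ft_force: [-1.9, -1.2, 7.5]
gripper_width: 0.052
gripper_force: 6.0
```

Emit:
{"fn": "play_rows", "kwargs": {"slide": [[0,0,0],[0,0,0],[0,0,0],[0,0,0]], "rot": [[0,0,0],[0,0,0],[0,0,0],[0,0,0]], "fingers": [0,0,0,0]}}

```text
clock: 18.85
eef_pos: [0.5445, -0.1858, 0.1014]
ee_rot: [0.0, 0.991, -0.136, 0.001]
ft_force: [-2.3, -1.5, 10.1]
gripper_width: 0.002
gripper_force: 4.8
```

```bash
python3 - <<'E'
from h import *
s=ctrl.get_state();e=s["eef_pos"];print(e.round(4),s["gripper_width"],s["gripper_force"],s["ft_force"].round(1),s["ft_torque"].round(2))
a,_=ctrl.read_camera("side"); b,_=ctrl.read_camera("top"); ps=proj("side",[e])[0].astype(int); pt=proj("top",[e])[0].astype(int); print(ps,pt)
c=lambda i,p:cv2.resize(i[p[1]-45:p[1]+35,p[0]-40:p[0]+40],None,fx=5,fy=5,interpolation=cv2.INTER_CUBIC)
save("pics/g1.png",np.hstack([c(a,ps),c(b,pt)]))
E
```

```text
[ 0.5445 -0.1858  0.1014] 0.0022450719451911883 4.7935739904642105 [-2.3 -1.5 10.1] [-0.37  0.47 -0.02]
[315 169] [393 181]
```

View pics/g1.png

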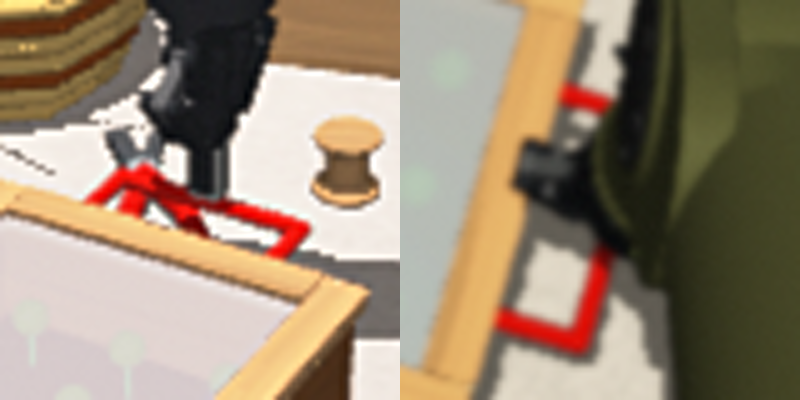

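The left crop shows the shut fingers ending at the bar, near (317,163) in the side picture, so the bar is not between them. I'll check the numbers.

```bash
python3 - <<'E'
from h import *
s=ctrl.get_state();e=s["eef_pos"];q=s["ee_rot"];M=R.from_quat([*q[1:],q[0]]).as_matrix()
a,d=ctrl.read_camera("side")
vv,uu=np.mgrid[145:178,300:332]; uv=np.c_[uu.ravel(),vv.ravel()]; P=pts("side",d,uv); C=a[uv[:,1],uv[:,0]].astype(int)
k=((P-e)@M*1e3).reshape(33,32,3); Cc=C.reshape(33,32,3)
for r in range(8,33,1):
    print(145+r," ".join(("R" if c[0]-max(c[1],c[2])>80 else "d" if c.max()<110 else ".")+("%d,%d"%(x[1],-x[2]) if np.linalg.norm(x)<70 else "") for c,x in zip(Cc[r,8:26:2],k[r,8:26:2])))
print(e, "px at tip",proj("side",[e,e+[0,0,.019],e+[0,0,.03]]).round(1))
E
```

```text
153 . . d d d d-6,62 d0,60 . .
154 . . .-14,58 d d-10,59 d-8,60 d0,56 . .
155 . . .-14,55 d-8,53 d-14,59 d-5,55 d3,50 . .
156 . . .-13,51 d-13,53 d-18,58 d-5,51 d2,48 . .
157 . . .-14,48 d-15,51 d-11,50 d-5,48 d7,41 . .
158 . . .-12,43 d-11,45 d-15,49 d-8,47 d2,41 . .
159 . . .-16,43 d-12,42 d-12,44 d-3,39 d6,35 . .
160 .-1,25 . .-8,34 d-10,37 d-14,42 d-9,40 d5,32 . .
161 R1,19 .-4,25 d-11,32 d-11,35 d-15,39 d-5,34 d3,30 . .
162 R-7,22 R-6,23 d-1,21 d-12,31 d-13,34 d-1,28 . . .
163 R-7,18 R-7,21 R-4,20 .-8,25 d-3,24 d-8,30 . . .
164 R R-8,18 R-3,16 R-6,20 R-4,21 R-5,24 R-3,24 .0,24 .
165 R R R R-9,19 R-4,18 R-6,21 R-2,20 R-5,25 R0,22
166 d R R R .0,11 .-8,19 R-2,17 R-2,19 R-2,21
167 . R R R . . .0,11 .-3,16 R-1,17
168 . . R R . . . . .0,12
169 .-48,28 . R R . . . . .
170 .-48,24 .-47,25 . . . . . . .
171 .-51,23 .-50,24 .-47,24 .-45,25 . . . . .
172 .-55,22 .-56,26 .-53,25 .-51,26 .-43,22 .-42,23 . . .
173 . .-60,25 .-56,24 .-53,24 .-47,22 .-48,24 . . .
174 . . .-61,24 .-56,23 .-53,23 .-53,25 .-49,24 . .-41,22
175 . . . . . . . . .
176 . . . . . . . . .
177 . . . . . . . . .
[ 0.54445609 -0.18580424  0.10145005] px at tip [[315.6 169.1]
 [315.7 163.7]
 [315.7 160.5]]
```

The fingers have shut on top of the bar: the real tips stand about 20–25 mm behind the reported TCP, which also explains the first ring grasp. I lift, open, go about 24 mm deeper and close again.

Emit:
{"fn": "play_rows", "kwargs": {"slide": [[0,0,-20],[0,0,-10],[0,0,0],[0,0,0],[0,0,0],[0,0,0],[0,0,0],[0,0,0]], "rot": [[0,0,0],[0,0,0],[0,0,0],[0,0,0],[0,0,0],[0,0,0],[0,0,0],[0,0,0]], "fingers": [0,0,0.45,0.45,0.45,0.45,0.45,0.45]}}

```text
clock: 19.67
eef_pos: [0.5437, -0.185, 0.1296]
ee_rot: [-0.0, 0.991, -0.136, -0.001]
ft_force: [0.1, -0.2, -0.6]
gripper_width: 0.452
gripper_force: 0.0
```

```bash
python3 - <<'E'
from h import *
s=ctrl.get_state();e=s["eef_pos"];q=s["ee_rot"];M=R.from_quat([*q[1:],q[0]]).as_matrix();print(e.round(4),s["gripper_width"],s["ft_force"].round(1))
a,d=ctrl.read_camera("side")
vv,uu=np.mgrid[120:178,290:340]; uv=np.c_[uu.ravel(),vv.ravel()]; P=pts("side",d,uv); C=a[uv[:,1],uv[:,0]].astype(int)
k=(P-e)@M*1e3; f=(C.max(1)<110)&(abs(k[:,0])<25)&(abs(k[:,1])<70)&(k[:,2]>-90)
kf=k[f]
for side,w in(("-y",kf[kf[:,1]<0]),("+y",kf[kf[:,1]>0])):
    h=-w[:,2]; print(side,len(w),"lowest heights over TCP",np.sort(h)[:8].round(0), "y there",w[np.argsort(h)[:8],1].round(0))
r=(C[:,0]-C[:,1:].max(1)>80)&(abs(k[:,1])<40)&(abs(P[:,2]-.12)<.015);print("bar z",np.median(P[r][:,2]))
E
```

```text
[ 0.5437 -0.185   0.1296] 0.4521018480244768 [ 0.1 -0.2 -0.6]
-y 131 lowest heights over TCP [31. 31. 31. 33. 33. 34. 34. 36.] y there [-26. -27. -25. -30. -33. -23. -22. -29.]
+y 130 lowest heights over TCP [25. 26. 27. 28. 28. 30. 30. 31.] y there [23. 23. 22. 19. 18. 22. 19. 18.]
bar z 0.12431526924384145
```

Emit:
{"fn": "play_rows", "kwargs": {"slide": [[0,0,12],[0,0,12],[0,0,12],[0,0,10],[0,0,8],[0,0,0],[0,0,0],[0,0,0]], "rot": [[0,0,0],[0,0,0],[0,0,0],[0,0,0],[0,0,0],[0,0,0],[0,0,0],[0,0,0]], "fingers": [0.45,0.45,0.45,0.45,0.45,0.45,0.4,0.35]}}

```text
clock: 20.38
eef_pos: [0.5444, -0.1851, 0.0766]
ee_rot: [0.0, 0.991, -0.136, 0.0]
ft_force: [-0.5, -0.3, 0.4]
gripper_width: 0.35
gripper_force: 0.0
```

Emit:
{"fn": "play_rows", "kwargs": {"slide": [[0,0,0],[0,0,0],[0,0,0],[0,0,0],[0,0,0],[0,0,0],[0,0,0],[0,0,0]], "rot": [[0,0,0],[0,0,0],[0,0,0],[0,0,0],[0,0,0],[0,0,0],[0,0,0],[0,0,0]], "fingers": [0.3,0.25,0.2,0.15,0.1,0.05,0,0]}}

```text
clock: 21.05
eef_pos: [0.5439, -0.186, 0.0764]
ee_rot: [0.0, 0.991, -0.137, 0.0]
ft_force: [-0.6, -5.1, 2.2]
gripper_width: 0.117
gripper_force: 58.5
```

```bash
python3 - <<'E'
from h import *
s=ctrl.get_state();print(s["eef_pos"].round(4),s["gripper_width"],s["gripper_force"],s["ft_force"].round(1),s["ft_torque"].round(2),s["joint_pos"].round(2))
E
```

```text
[ 0.5439 -0.186   0.0764] 0.11742535003127606 58.491334319114685 [-0.6 -5.1  2.2] [-0.93  0.25  0.03] [ 0.48  0.57 -0.3   1.81  0.23  0.79 -1.78]
```

The bar is now held (58 N at about 12 mm). I raise it along the arc, turning with the hatch, and check partway.

Emit:
{"fn": "play_rows", "kwargs": {"slide": [[0,0.7,-5.4],[0,1.25,-10.8],[0,1.25,-10.8],[0,1.25,-10.8],[0,1.25,-10.8],[0,0,0],[0,0,0]], "rot": [[-0.02,0,0],[-0.04,0,0],[-0.04,0,0],[-0.04,0,0],[-0.04,0,0],[0,0,0],[0,0,0]], "fingers": [0,0,0,0,0,0,0]}}

```text
clock: 21.63
eef_pos: [0.5434, -0.1881, 0.1262]
ee_rot: [0.091, 0.987, -0.135, -0.012]
ft_force: [-0.3, -6.8, 0.2]
gripper_width: 0.115
gripper_force: 60.0
```

```bash
cat > ang.py <<'E'
from h import *
s=ctrl.get_state();e=s["eef_pos"];q=s["ee_rot"];M=R.from_quat([*q[1:],q[0]]).as_matrix()
b=e-M[:,2]*.0436; H=np.array([.6165,.0745,.113]); yp=np.array([.2695,.963,0]); f=-(b-H)@yp; up=b[2]-.113
print("clk",s["clock"],"bar",b.round(4),"angle tcp",(np.arctan2(up,f)-.026).round(3),"r",np.hypot(f,up).round(4),"tool tilt",np.arccos(-M[2,2]).round(3),"w",s["gripper_width"],s["gripper_force"],"F",s["ft_force"].round(1),"T",s["ft_torque"].round(2),"q",s["joint_pos"].round(2))
a,d=ctrl.read_camera("side")
# hatch frame points: timber colour, left/right frame in plan area
vv,uu=np.mgrid[60:260,180:380]; uv=np.c_[uu.ravel(),vv.ravel()]; P=pts("side",d,uv); C=a[uv[:,1],uv[:,0]].astype(int)
xp=np.array([.963,-.2695,0]); L=P-H; X=L@xp; F=-L@yp; Z=L[:,2]
m=(abs(X)<.12)&(F>.03)&(F<.24)&(Z>-.01)&(C[:,0]>150)&(C[:,0]-C[:,2]>45)&(C[:,0]-C[:,1]<80)&(C[:,1]-C[:,2]>30)
p=np.polyfit(F[m],Z[m],1) if m.sum()>20 else [0,0]; r=Z[m]-np.polyval(p,F[m]); g=abs(r)<.01
p=np.polyfit(F[m][g],Z[m][g],1); print("hatch slope angle",np.arctan(p[0]).round(3),"n",g.sum(),"offset mm",p[1]*1e3)
E
python3 ang.py
```

```text
clk 21.6333 bar [ 0.5455 -0.1804  0.169 ] angle tcp 0.183 r 0.2705 tool tilt 0.184 w 0.11509911006130873 60.03930330276489 F [-0.3 -6.8  0.2] T [-0.98 -0.05  0.08] q [ 0.3   0.51 -0.2   1.76  0.35  0.93 -1.94]
hatch slope angle 0.184 n 1199 offset mm 14.059646708642498
```

Emit:
{"fn": "play_rows", "kwargs": {"slide": [[0,1.5,-10.8],[0,1.5,-10.8],[0,1.25,-10.8],[0,1.25,-10.8],[0,1.25,-10.8],[0,1.25,-10.8],[0,1.25,-10.8],[0,1.25,-10.8],[0,0,0],[0,0,0]], "rot": [[-0.04,0,0],[-0.04,0,0],[-0.04,0,0],[-0.04,0,0],[-0.04,0,0],[-0.04,0,0],[-0.04,0,0],[-0.04,0,0],[0,0,0],[0,0,0]], "fingers": [0,0,0,0,0,0,0,0,0,0]}}

```text
clock: 22.52
eef_pos: [0.5481, -0.1708, 0.2111]
ee_rot: [0.247, 0.96, -0.132, -0.033]
ft_force: [0.4, -4.7, 1.8]
gripper_width: 0.117
gripper_force: 61.3
```

```bash
python3 ang.py
```

```text
clk 22.5167 bar [ 0.5537 -0.1506  0.2493] angle tcp 0.502 r 0.2705 tool tilt 0.503 w 0.11656797656378565 61.31654620170593 F [ 0.4 -4.7  1.8] T [-0.54 -0.13  0.19] q [ 0.02  0.5  -0.11  1.64  0.55  1.25 -2.17]
hatch slope angle 0.502 n 1029 offset mm 15.80761585737258
```

Emit:
{"fn": "play_rows", "kwargs": {"slide": [[0,1.25,-10.8],[0,1.25,-10.8],[0,1.25,-10.8],[0,1.25,-10.8],[0,1.25,-10.8],[0,1.25,-10.8],[0,1.25,-10.8],[0,1.25,-10.8],[0,1.25,-10.8],[0,0,0]], "rot": [[-0.04,0,0],[-0.04,0,0],[-0.04,0,0],[-0.04,0,0],[-0.04,0,0],[-0.04,0,0],[-0.04,0,0],[-0.04,0,0],[-0.04,0,0],[0,0,0]], "fingers": [0,0,0,0,0,0,0,0,0,0]}}

```text
clock: 23.4
eef_pos: [0.562, -0.1209, 0.2953]
ee_rot: [0.416, 0.899, -0.123, -0.056]
ft_force: [-0.8, -5.6, 7.1]
gripper_width: 0.112
gripper_force: 62.4
```

Emit:
{"fn": "play_rows", "kwargs": {"slide": [[0,0,0],[0,0,0],[0,0,0]], "rot": [[0,0,0],[0,0,0],[0,0,0]], "fingers": [0,0,0]}}

```text
clock: 23.65
eef_pos: [0.5616, -0.1222, 0.294]
ee_rot: [0.414, 0.9, -0.124, -0.056]
ft_force: [0.7, -3.3, 4.2]
gripper_width: 0.113
gripper_force: 62.4
```

```bash
python3 ang.py
```

```text
clk 23.65 bar [ 0.5705 -0.0904  0.3224] angle tcp 0.859 r 0.2704 tool tilt 0.861 w 0.11284975154420901 62.4483597278595 F [ 0.7 -3.3  4.2] T [-0.39 -0.08  0.18] q [-0.25  0.59 -0.05  1.47  0.72  1.63 -2.31]
hatch slope angle 0.748 n 106 offset mm 43.247378038961116
```

Now at 0.86 rad, past the red mark. I ease it back to about 0.655.

Emit:
{"fn": "play_rows", "kwargs": {"slide": [[0,-0.75,5.4],[0,-1.2,8.1],[0,-1.2,8.1],[0,-1.2,8.1],[0,-1.2,8.1],[0,-1.2,8.1],[0,-1.2,8.1],[0,0,0],[0,0,0],[0,0,0]], "rot": [[0.02,0,0],[0.03,0,0],[0.03,0,0],[0.03,0,0],[0.03,0,0],[0.03,0,0],[0.03,0,0],[0,0,0],[0,0,0],[0,0,0]], "fingers": [0,0,0,0,0,0,0,0,0,0]}}

```text
clock: 24.53
eef_pos: [0.5529, -0.1532, 0.2496]
ee_rot: [0.322, 0.937, -0.129, -0.044]
ft_force: [0.2, -4.3, 3.5]
gripper_width: 0.117
gripper_force: 62.6
```

```bash
python3 ang.py; python3 - <<'E'
from h import *
a,d=ctrl.read_camera("side")
vv,uu=np.mgrid[190:240,235:280]; uv=np.c_[uu.ravel(),vv.ravel()]; P=pts("side",d,uv); C=a[uv[:,1],uv[:,0]].astype(int)
g=(C[:,0]-C[:,2]>90)&(C[:,0]>110)&(np.hypot(P[:,0]-.627,P[:,1]-.117)<.026)&(P[:,2]>.14); print("ring z",np.percentile(P[g][:,2],[2,98]).round(4),g.sum())
E
```

```text
clk 24.5333 bar [ 0.5602 -0.1274  0.284 ] angle tcp 0.658 r 0.2705 tool tilt 0.662 w 0.11737484139207592 62.62790501117706 F [ 0.2 -4.3  3.5] T [-0.58 -0.14  0.16] q [-0.11  0.53 -0.08  1.57  0.63  1.42 -2.25]
hatch slope angle 0.654 n 977 offset mm 17.670285761586435
ring z [0.153  0.1816] 218
```

The hatch is held at 0.655 by camera and TCP, inside the green band, and the ring is still seated. I'm handing in.

```bash
python3 -c "
from h import *
print(ctrl.finish_job())"
```

```text
the job is handed in; nothing more can be done
None
```

The job is handed in: the ring is seated on its shoulder and released. The hatch went to 0.86 rad, past the red mark, and is held at about 0.655 rad in the green band. It took about 24.5 s, with a first ring grasp and a first handle grasp each redone.

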